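Change over the twin water filter

TASK

Change the water filter over to its other cartridge: swing the long shut-off lever anticlockwise until it seats fully home against its cushioned stop, which you must feel for, and then swing the short selector lever anticlockwise all the way across and leave it there. The selector is locked until the shut-off is home; do not force either lever, and leave the things standing round about where they are.

Things in the scene. Friction and masses are not known exactly. Their poses are not given: they have to be found in the camera images.
- block: filter changeover block fixed to the worktop: grey housing 100 mm deep by 215 wide, top 48 mm high, two white cartridges lying behind it. Origin: centre of the underside; x away from the robot at yaw 0, y left, z up. A hidden bar locks the selector until the shut-off is home, then locks the shut-off once the selector is swung. Over about 20 N on a handle post is forcing it
- shutoff_axis (a point): point on the turning axis of the shut-off, at handle-post height (84 mm above the block's underside, block x = 0, y = +55 mm)
- shutoff_post (a point): middle of the upright black handle post of the long shut-off lever: round, 16 mm diameter, 85 mm from the axis, free from 65 mm (top of the lever bar) to 104 mm above the worktop; this point is 84 mm above the worktop
- shutoff (a joint): rad, anticlockwise from above; 0 = lever along the block's +y, pi/2 = along its -x. Starts at 0 to 0.3. Home is where it meets the cushioned stop: not visible, anywhere from 1.1 to 1.9, different each time; the selector is freed only within about 0.05 of it. Turns with 3.5 N at the post and stays where left; at the stop the force on the post rises 5 N per mm
- selector_axis (a point): point on the turning axis of the selector, at handle-post height (84 mm above the block's underside, block x = 0, y = -55 mm)
- selector_post (a point): middle of the free height of the upright black handle post of the short selector lever: round, 16 mm diameter, 68 mm from the axis, clear from 65 to 104 mm above the worktop. Its origin is 84 mm above the worktop
- selector (a joint): rad, anticlockwise from above; 0 (start) = lever along the block's -x, 1.57 (firm end stop) = along its -y. While the shut-off is not home it stops hard at about 0.3. Free, it turns with about 3 N at the post (about 4 N in the first 0.6 rad, while it shifts the hidden bar) and stays where left
- tumbler: glass tumbler, bystander, 73 mm across, 100 mm high; origin at the centre of its underside
- can: drink can, bystander, 53 mm across, 135 mm high; origin at the centre of its underside
- jigger: gold double-cone measure, bystander, 47 mm across, 101 mm high; origin at the centre of its underside
- bowl: small gold bowl, bystander, 120 mm across, 72 mm high; origin at the centre of its underside

How it is judged (in metres and radians):
On the way, in this order (a step that is already met when the one before it is completed fails the run):
1. the shut-off lever has been swung over while the selector is still at its start (value of joint shutoff above 1.02 rad and value of joint selector below 0.4 rad), for 0.1 s.
2. the selector, freed by the shut-off, has been swung across (value of joint selector above 1.4 rad), for 0.2 s.
At the end, for the whole second after the job is handed in: the selector stands at 1.4 rad or more (within 0.17 rad of its end stop), the shut-off at its home (above 1.02 rad; the lock then holds it), both at rest (value of joint selector above 1.4 rad and value of joint shutoff above 1.02 rad and velocity of joint selector between -0.05 and 0.05 rad/s and velocity of joint shutoff between -0.05 and 0.05 rad/s); the robot touches nothing.
It fails at once if the shut-off was forced against its stop or lock (more than about 20 N at its handle post) (contact force between shutoff and block above 72 N).
It fails at once if the selector was forced against its lock (more than about 20 N at its handle post) (contact force between selector and block above 115 N).
It fails at once if a bystander was moved by more than 30 mm (distance of any of tumbler, can, jigger, bowl from where it was at the start of the episode above 0.03 m).
It also fails if it takes over 64 s, if anything falls off the work surface, if the arm or the gripper's body presses on something with over 40 N, if the wrist force passes 120 N, or if a joint passes its speed limit or range.

ROBOT

A 6-joint arm with a two-finger parallel gripper is mounted at the origin on a cart in front of the work surface, level with it; the furniture and walls round the work are solid. World frame = base frame: x ahead of the robot, y to its left, z up, the work surface at z = 0. Lengths are in m, angles in degrees, forces in N, time in s.
With the tool pointing down it reaches from about 0.4 to 0.825 m from the base axis. Payload 7 kg.
Tool frame: the origin (TCP) lies midway between the tips of the shut fingers; the grasp point (between the pads) lies r.pinch_z behind it (r.pinch_z is the distance from the TCP to the grasp point, in m); z points along the fingers, y is the line along which they close (so a half turn about z gives the same grasp; the last joint's range is limited). The gripper opens to 88 mm and grips with 3 to 60 N. Pads are 19 mm wide; open, the fingers measure 130 mm over their backs; the gripper's body (78 mm by 193 mm) begins 47 mm behind the grasp point.
Start: joints at [-52.248, 20.546, 0.682, 0, -70.136, -16.507], TCP at [0.245, -0.629, 0.227] pointing down, gripper open.
Joint ranges: [-176.03, 176.03], [-82.01, 121.73], [-58.28, 71.71], [-173.87, 95.51], [-174.79, -0.11], [-173.66, 173.66]. Speed limits (degrees/s): [136.94, 136.94, 172.46, 180, 180, 180].

INTERFACE

Orientations are given as [roll, pitch, yaw] about the fixed x, y, z axes, in that order (R = Rz(yaw) Ry(pitch) Rx(roll)).
In Python, from plant import r, optics, job gives the robot as it stands.
- The arm moves only by the shell command python3 -m crank 'ROWS' [FORCE]. ROWS is JSON, a list of rows, each an object with "xyz": the shift along the tool's x, y, z in units of 30 mm (1.0 is 30 mm), a list of three; "delta_rot": the turn, a rotation vector about the tool's x, y, z in degrees, a list of three; "claw": the closure, from 0 (fully open) to 1 (shut). A call has 1 to 20 rows; each row is the pose to reach, as a shift and turn from the pose commanded when the call began, along the tool's axes at that moment; what a row does not reach only later rows make up. A row lasts 1/8 s, in which the tool goes at most 62.5 mm and 10.7 degrees, less where a joint would pass 70% of its speed; a pose out of reach is approached as far as the arm can. A call with a gripper value outside its range is refused whole. The fingers move at their own pace and stop on an object; FORCE is the grip in N (left out, the last holds). Time passes only in rows, so rows that repeat a pose let the fingers close. It gives the time, the measured TCP pose, the force, the opening and the grip force at its end, in the units of the state.
- r.get_state(): the state, without advancing time (a new reading comes with each control period).
- optics.capture(name): name is "scene" or "top"; returns a dict with "img" (480x640x3 uint8, blue, green, red), "fovy" (degrees; the focal length in pixels is half the picture's height over the tangent of half this angle, whatever the lens; pixels are square), "cx", "cy" (the principal point, pixels), "dist" ([k1, k2, p1, p2, k3] as OpenCV has them; the pictures are not rectified), "eye" and "rotation" of the camera in the world. Camera axes: x right, y up, looking along -z (the intrinsics and any distortion apply to the point x, -y, -z); pixel columns grow to the right and rows downward; lengths in m; the calibration is good to about 2 mm. A picture is of the moment at which its call begins. There is no depth.
- job.close_job(): hands the job in; it is judged then, once.
The state is a dict: "time_s": time; "joints": joint angles; "qd": joint speeds; "joint_torque": joint torques, N m; "tcp_pos": TCP position; "eef_rot": TCP orientation; "contact_force": force on the tool from outside, world axes, zero at the start; "moment": the same for the moment, N m; "gripper_width": finger opening in m; "gripper_force": force on a finger pad.
Only numpy, scipy, OpenCV 4.12 (cv2) and the standard library are available. Lean on these libraries where they do the work, as an engineer would, in place of code of your own. Each camera call takes 0.05 s, during which the arm holds its last target. There are 200 camera calls.

## Working session

There is one attempt and no reset: what is moved stays moved. The work goes in short steps, Python scripts to look and compute and a shell command to move; the robot and the scene stay as the last step left them, time stands still between calls to the robot, and variables do not carry over. Pictures are saved under pics/ and viewed, at most 10 in all, crops included, and the job is handed in when it is done.

```bash
ls; mkdir -p pics
cat > h.py <<'E'
import numpy as np, cv2
from plant import r, optics, job
def cam(n):
    return optics.capture(n)
def KD(c):
    f=240/np.tan(np.radians(c["fovy"])/2)
    return np.array([[f,0,c["cx"]],[0,f,c["cy"]],[0,0,1]]),np.array(c["dist"],float)
def onplane(c,uv,z):
    K,D=KD(c)
    p=cv2.undistortPoints(np.array(uv,float).reshape(-1,1,2),K,D).reshape(-1,2)
    d=np.c_[p[:,0],-p[:,1],-np.ones(len(p))]@np.array(c["rotation"]).reshape(3,3).T
    e=np.array(c["eye"]); return e+d*((z-e[2])/d[:,2])[:,None]
def proj(c,P):
    K,D=KD(c); R=np.array(c["rotation"]).reshape(3,3)
    q=(np.atleast_2d(P)-np.array(c["eye"]))@R; q=q*[1,-1,-1]
    return cv2.projectPoints(q.reshape(-1,1,3),np.zeros(3),np.zeros(3),K,D)[0].reshape(-1,2)
E
python3 - <<'E'
from h import *
print(r.get_state(), r.pinch_z)
for n in("scene","top"):
    c=cam(n); cv2.imwrite(f"pics/{n}0.png",c["img"]); print(n,c["eye"],c["rotation"],c["fovy"],c["dist"])
E
```

```text
pics
{'time_s': 0.0, 'joints': array([-5.22483895e+01,  2.05908032e+01,  6.33416809e-01, -2.03440146e-02,
       -7.01337729e+01, -1.65065510e+01]), 'qd': array([-0.10284184, -0.06772439,  0.1112192 , -0.0639165 , -0.03455775,
        0.02704954]), 'joint_torque': array([-3.02228966e-05, -5.82711232e+01,  2.93046767e+01,  6.99704379e+00,
        6.85980282e-03, -1.22556180e-04]), 'tcp_pos': array([ 0.24439159, -0.62868765,  0.22562638]), 'eef_rot': array([ 1.79907163e+02, -7.56674543e-03, -1.58761863e+02]), 'contact_force': array([ 0.10942152,  0.0306687 , -0.16838653]), 'moment': array([-0.04132131,  0.01157015,  0.02989629]), 'gripper_force': 0.0, 'gripper_width': 0.08772064021215455} 0.0188
scene [-0.06106807  0.67434906  0.78754225] [  50.95005022    1.26159894 -143.98608769] 50.866422888922294 [-0.11739479  0.          0.          0.          0.        ]
top [ 0.37927613 -0.03680753  1.13689704] [  5.09903681   0.16512043 -89.09501692] 52.188629628668394 [-0.11033922  0.          0.          0.          0.        ]
```

View pics/scene0.png

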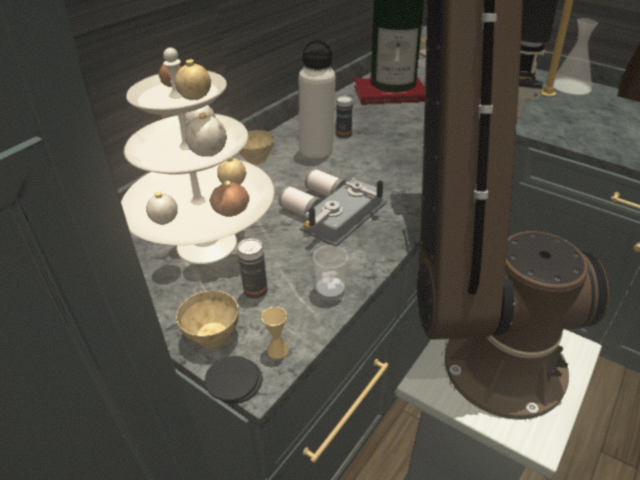

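View pics/top0.png

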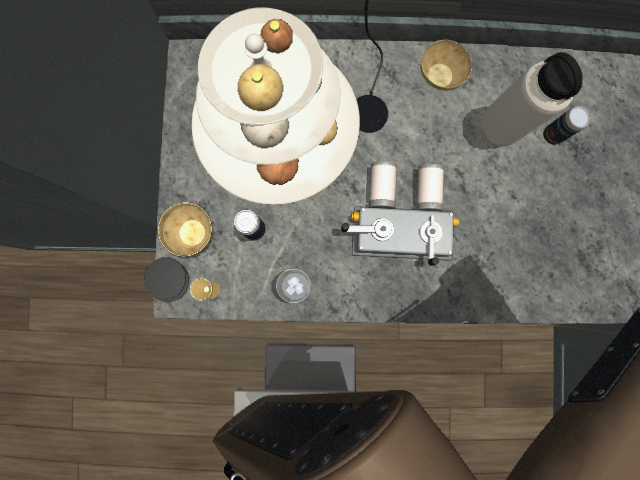

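The top view shows the block at about (405,232), the shut-off hub at (383,229) with its post at (346,229), and the selector hub at (431,232) with its post at (433,262). The tumbler is at (293,286) and the can at (247,224). I'll measure these more closely.

```bash
cat >> h.py <<'E'
from scipy.spatial.transform import Rotation as Ro
_cam=cam
def cam(n):
    c=dict(_cam(n)); c["rotation"]=Ro.from_euler('xyz',np.array(c["rotation"]).ravel(),degrees=True).as_matrix(); return c
E
python3 - <<'E'
from h import *
c=cam("top"); s=cam("scene")
cv2.imwrite("pics/topc.png",cv2.resize(c["img"][195:275,330:470],None,fx=5.7,fy=5.7,interpolation=cv2.INTER_CUBIC))
cv2.imwrite("pics/scenec.png",cv2.resize(s["img"][160:250,290:400],None,fx=6.5,fy=6.5,interpolation=cv2.INTER_CUBIC))
g=c["img"].astype(int)
# grey housing mask: low saturation mid brightness in region
hsv=cv2.cvtColor(c["img"],cv2.COLOR_BGR2HSV)
m=((g.max(2)<45)*255).astype(np.uint8); m[:195]=0;m[275:]=0;m[:,:335]=0;m[:,465:]=0
n,l,st,ce=cv2.connectedComponentsWithStats(m)
for i in range(1,n):
    if st[i,4]>8: print(st[i],ce[i],onplane(c,ce[i],.1))
print("hubs",onplane(c,[[383,229],[431,232]],.06))
print("tumbler,can,jig",onplane(c,[[293,286]],.05),onplane(c,[[246,222]],.13),onplane(c,[[203,289]],.1))
print("block corners",onplane(c,[[357,208],[452,211],[354,254],[452,257]],.048))
E
```

```text
[342 227   6   5  15] [343.86666667 229.53333333] [[ 0.51309125 -0.08545303  0.1       ]]
[428 259   7   6  23] [430.52173913 261.65217391] [[ 0.44723002 -0.27108379  0.1       ]]
hubs [[ 0.52085398 -0.17418218  0.06      ]
 [ 0.51595435 -0.28151248  0.06      ]]
tumbler,can,jig [[0.39187678 0.02335841 0.05      ]] [[0.52195647 0.11948366 0.13      ]] [[0.38144029 0.21204301 0.1       ]]
block corners [[ 0.56911428 -0.11694516  0.048     ]
 [ 0.56624232 -0.33275331  0.048     ]
 [ 0.46520288 -0.11110363  0.048     ]
 [ 0.46178664 -0.33166571  0.048     ]]
```

View pics/topc.png

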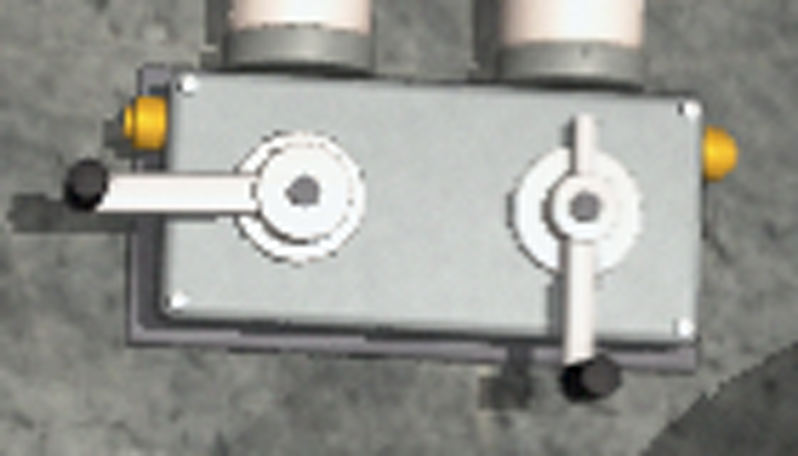

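View pics/scenec.png

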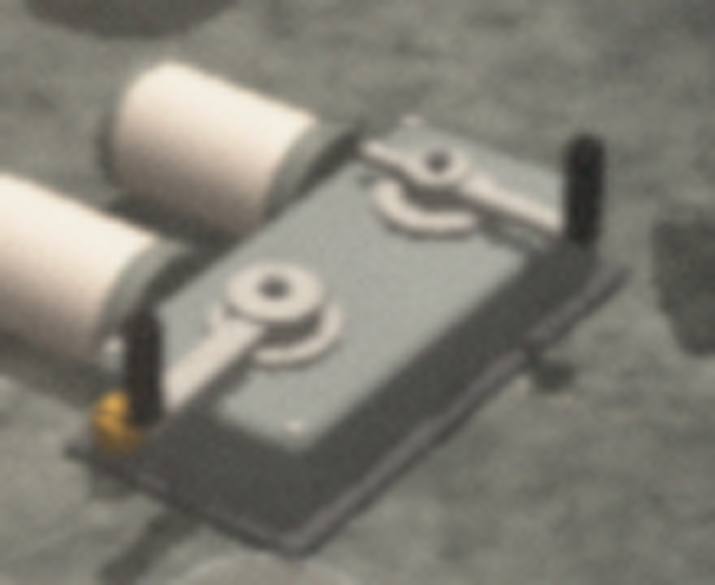

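The crops show shut-off hub screw at crop (302,191), its post top at (93,183); the selector hub screw at (585,207), its post top at (600,376); both black posts stand clear above the bars.

```bash
cat > m.py <<'E'
from h import *
c=cam("top"); f=lambda u,v:[330+u/5.7,195+v/5.7]
h=onplane(c,[f(302,191),f(585,207)],.068)[:,:2]
A,B=h; d=A-B
pt=onplane(c,[f(93,183),f(600,376)],.104)[:,:2]
print("hubs",h,"dist",np.linalg.norm(d)); yaw=np.arctan2(d[1],d[0])-np.pi/2
print("yaw",np.degrees(yaw)); mid=h.mean(0)
u=d/np.linalg.norm(d); A=mid+.055*u;B=mid-.055*u; print("A,B",A,B)
for a,p in((A,pt[0]),(B,pt[1])): 
    q=p-a; print("post",p,"r",np.linalg.norm(q),"ang in block",np.degrees(np.arctan2(q[1],q[0])-yaw))
s=cam("scene")
print(proj(s,[[*pt[0],.104],[*pt[1],.104],[*A,.065],[*B,.065]]))
E
python3 m.py
```

```text
hubs [[ 0.52089179 -0.17311969]
 [ 0.51652447 -0.28334929]] dist 0.11031608177347801
yaw -2.2688859089067597
A,B [ 0.52088554 -0.17327761] [ 0.51653073 -0.28319137]
post [ 0.51785827 -0.09041644] r 0.08291645217290848 ang in block 94.36121010700758
post [ 0.44857467 -0.28036721] r 0.0680147171197031 ang in block 179.88911398983404
[[313.45294884 209.15976638]
 [380.43859914 181.86329306]
 [332.51456515 205.52686739]
 [357.62233709 186.11947242]]
```

Run:
```python
from h import *
c=cam("top");s=cam("scene")
best=min(((np.linalg.norm(onplane(c,[[276,122]],z)-onplane(s,[[198,195]],z)),z) for z in np.arange(0.02,.4,.005)))
z=best[1];print(best,onplane(c,[[276,122],[193,122],[360,122],[277,201],[308,195],[330,183],[346,160]],z))
```

```text
(np.float64(0.003960555089144895), np.float64(0.15000000000000002)) [[ 0.73095926  0.06068703  0.15      ]
 [ 0.7302276   0.23597127  0.15      ]
 [ 0.73353337 -0.11463569  0.15      ]
 [ 0.5633366   0.05411504  0.15      ]
 [ 0.57668032 -0.00903399  0.15      ]
 [ 0.6023835  -0.05368385  0.15      ]
 [ 0.65136068 -0.08606666  0.15      ]]
```

Run:
```python
from h import *
st=r.get_state(); R=Ro.from_euler('xyz',st["eef_rot"],degrees=True).as_matrix()
for t in([.546,-.086,.227],[.546,-.086,.073]): print(R.T@(np.array(t)-st["tcp_pos"])/.03)
```

```text
[-15.92457138  13.23194611  -0.01700686]
[-15.92473592  13.23076382   5.11632634]
```

```bash
python3 -m crank '[{"xyz":[-2,1.7,0],"delta_rot":[0,0,0],"claw":1},{"xyz":[-3.5,3,0],"delta_rot":[0,0,-2],"claw":1},{"xyz":[-5,4.2,0],"delta_rot":[0,0,-4],"claw":1},{"xyz":[-6.5,5.5,0],"delta_rot":[0,0,-6],"claw":1},{"xyz":[-8,6.7,0],"delta_rot":[0,0,-8],"claw":1},{"xyz":[-9.5,8,0],"delta_rot":[0,0,-10],"claw":1},{"xyz":[-11,9.3,0],"delta_rot":[0,0,-10],"claw":1},{"xyz":[-12.5,10.5,0],"delta_rot":[0,0,-10],"claw":1},{"xyz":[-14,11.8,0],"delta_rot":[0,0,-10],"claw":1},{"xyz":[-15.2,12.8,0],"delta_rot":[0,0,-10],"claw":1},{"xyz":[-15.97,13.43,0],"delta_rot":[0,0,-10],"claw":1},{"xyz":[-15.97,13.43,0],"delta_rot":[0,0,-10],"claw":1},{"xyz":[-15.97,13.43,0],"delta_rot":[0,0,-10],"claw":1},{"xyz":[-15.97,13.43,0],"delta_rot":[0,0,-10],"claw":1}]'
python3 - <<'E'
from h import *
st=r.get_state();print(st["joints"])
for n in("top","scene"):
    c=cam(n); cv2.imwrite(f"pics/{n}1.png",c["img"])
E
```

```text
time_s: 2.15
tcp_pos: [0.5447, -0.0807, 0.2267]
eef_rot: [-180.0, 0.0, -148.8]
contact_force: [-0.5, -0.4, -0.3]
gripper_width: 0.0006
gripper_force: 0.0
[ 1.19570673e+01  8.85320481e+00 -1.51389323e+01  7.22490583e-05
 -6.60016295e+01 -7.07638522e+01]
```

View pics/scene1.png

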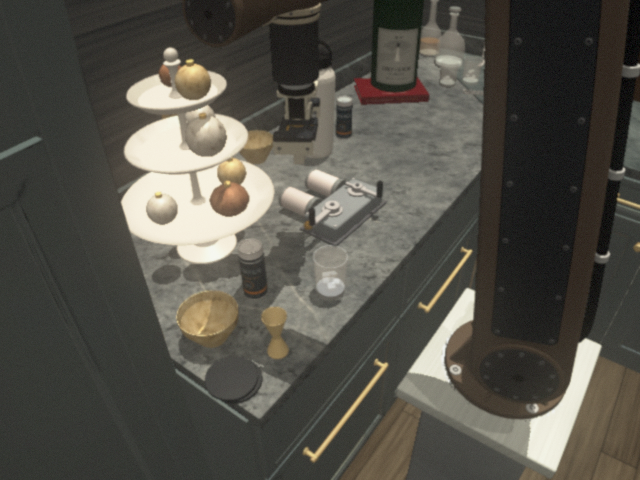

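The gripper hangs at about (295,110), clear of the cake stand's plates (right edge about x=273), and nothing has been disturbed. I'll descend next.

```bash
python3 -m crank '[{"xyz":[0,0,1.2],"delta_rot":[0,0,0],"claw":1},{"xyz":[0,0,2.4],"delta_rot":[0,0,0],"claw":1},{"xyz":[0,0,3.6],"delta_rot":[0,0,0],"claw":1},{"xyz":[0,0,4.6],"delta_rot":[0,0,0],"claw":1},{"xyz":[0,0,5.1],"delta_rot":[0,0,0],"claw":1},{"xyz":[0,0,5.1],"delta_rot":[0,0,0],"claw":1},{"xyz":[0,0,5.1],"delta_rot":[0,0,0],"claw":1}]'
cat > p.py <<'E'
# print rows (from current pose) so paddle pushes a post of lever at angle th; usage: which lag th...
import sys
from h import *
w,tools=sys.argv[1],sys.argv[2:]
st=r.get_state(); R=Ro.from_euler('xyz',st["eef_rot"],degrees=True).as_matrix(); yaw=-2.27
A,rad,b=((.5209,-.1733),.085,90) if w=="s" else ((.5165,-.2832),.068,180)
for t in tools:
    th,ty=map(float,t.split(','))   # lever angle deg, tool-x world heading minus (tangent) lag
    ld=np.radians(b+yaw+th); P=np.array(A)+rad*np.array([np.cos(ld),np.sin(ld)])
    hx=np.radians(b+90+yaw+th+ty); x=np.array([np.cos(hx),np.sin(hx)]); 
    C=np.r_[P-.0175*x, .073]
    d=R.T@(C-st["tcp_pos"])/.03
    turn=np.degrees(hx)-st["eef_rot"][2]; turn=(turn+180)%360-180
    print(t,"xyz",d.round(2),"rot",-round(turn,1),"C",C.round(3))
E
python3 p.py s 0,31 5,26 10,21 15,16 20,11 25,6 30,1 35,0 40,0 45,0 50,0 55,0
```

```text
time_s: 3.12
tcp_pos: [0.546, -0.08, 0.0747]
eef_rot: [-179.9, 0.1, -148.7]
contact_force: [0.7, 0.1, -0.6]
gripper_width: 0.0007
gripper_force: 0.0
0,31 xyz [0.18 0.11 0.06] rot 2.5 C [ 0.54  -0.08   0.073]
5,26 xyz [0.39 0.24 0.06] rot 2.5 C [ 0.532 -0.08   0.073]
10,21 xyz [0.61 0.35 0.06] rot 2.5 C [ 0.525 -0.081  0.073]
15,16 xyz [0.85 0.44 0.06] rot 2.5 C [ 0.518 -0.082  0.073]
20,11 xyz [1.08 0.51 0.06] rot 2.5 C [ 0.51  -0.084  0.073]
25,6 xyz [1.33 0.55 0.06] rot 2.5 C [ 0.503 -0.086  0.073]
30,1 xyz [1.57 0.58 0.06] rot 2.5 C [ 0.497 -0.09   0.073]
35,0 xyz [1.82 0.62 0.05] rot -1.5 C [ 0.49  -0.092  0.073]
40,0 xyz [2.07 0.66 0.05] rot -6.5 C [ 0.483 -0.095  0.073]
45,0 xyz [2.32 0.67 0.05] rot -11.5 C [ 0.476 -0.099  0.073]
50,0 xyz [2.57 0.66 0.05] rot -16.5 C [ 0.47  -0.103  0.073]
55,0 xyz [2.82 0.63 0.05] rot -21.5 C [ 0.464 -0.108  0.073]
```

```bash
python3 -m crank '[{"xyz":[0.2,0.05,0.05],"delta_rot":[0,0,0],"claw":1},{"xyz":[0.35,0.15,0.05],"delta_rot":[0,0,0],"claw":1},{"xyz":[0.5,0.25,0.05],"delta_rot":[0,0,0],"claw":1},{"xyz":[0.65,0.33,0.05],"delta_rot":[0,0,0],"claw":1},{"xyz":[0.85,0.42,0.05],"delta_rot":[0,0,0],"claw":1},{"xyz":[1.08,0.48,0.05],"delta_rot":[0,0,0],"claw":1},{"xyz":[1.33,0.53,0.05],"delta_rot":[0,0,0],"claw":1},{"xyz":[1.57,0.57,0.05],"delta_rot":[0,0,0],"claw":1},{"xyz":[1.6,0.57,0.05],"delta_rot":[0,0,0],"claw":1}]'
python3 p.py s 35,0 40,0 45,0 50,0 55,0 60,0
```

```text
time_s: 4.25
tcp_pos: [0.4943, -0.0902, 0.072]
eef_rot: [180.0, -0.0, -148.8]
contact_force: [0.8, 5.8, 3.9]
gripper_width: 0.0002
gripper_force: 2.5
35,0 xyz [ 0.17  0.02 -0.03] rot -1.5 C [ 0.49  -0.092  0.073]
40,0 xyz [ 0.42  0.05 -0.03] rot -6.5 C [ 0.483 -0.095  0.073]
45,0 xyz [ 0.67  0.06 -0.03] rot -11.5 C [ 0.476 -0.099  0.073]
50,0 xyz [ 0.92  0.05 -0.03] rot -16.5 C [ 0.47  -0.103  0.073]
55,0 xyz [ 1.17  0.02 -0.03] rot -21.5 C [ 0.464 -0.108  0.073]
60,0 xyz [ 1.42 -0.03 -0.03] rot -26.5 C [ 0.458 -0.113  0.073]
```

Run:
```python
from h import *
st=r.get_state();print(st["contact_force"],st["moment"])
a=cam("top")["img"][170:300,300:440]; b=cam("scene")["img"][130:250,260:390]
cv2.imwrite("pics/b2.png",np.hstack([cv2.resize(a,(400,371),interpolation=2),cv2.resize(b,(400,371),interpolation=2)]))
```

```text
[0.7516597  5.84809604 3.87064464] [ 2.01502867 -0.19883412 -0.05164298]
```

View pics/b2.png

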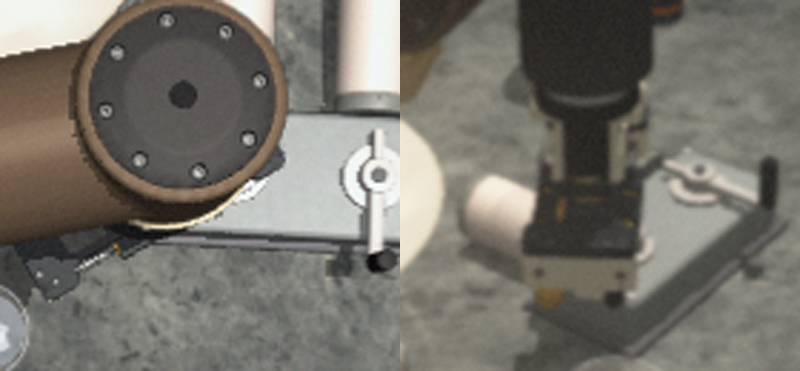

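```bash
python3 -m crank '[{"xyz":[0,0.03,-0.1],"delta_rot":[0,0,0],"claw":1},{"xyz":[0,0.03,-0.1],"delta_rot":[0,0,0],"claw":1}]'
python3 - <<'E'
from h import *
A=np.array([.5209,-.1733])
s=cam("scene")
for t in(10,20,25,30,35,40):
    d=np.radians(87.7+t); P=A+.085*np.array([np.cos(d),np.sin(d)]); print(t,proj(s,[[*P,.07],[*P,.1]]).round(1).tolist())
E
```

```text
time_s: 4.6
tcp_pos: [0.4942, -0.0897, 0.0748]
eef_rot: [180.0, -0.1, -148.8]
contact_force: [-0.1, 1.7, 0.3]
gripper_width: 0.0001
gripper_force: 0.7
10 [[316.3, 222.3], [316.0, 212.0]]
20 [[322.1, 223.7], [321.9, 213.4]]
25 [[325.1, 224.2], [325.0, 213.9]]
30 [[328.3, 224.5], [328.2, 214.2]]
35 [[331.4, 224.6], [331.4, 214.3]]
40 [[334.6, 224.6], [334.6, 214.3]]
```

```bash
python3 -m crank '[{"xyz":[0.17,0.03,0],"delta_rot":[0,0,-1.5],"claw":1},{"xyz":[0.42,0.05,0],"delta_rot":[0,0,-6.5],"claw":1},{"xyz":[0.67,0.06,0],"delta_rot":[0,0,-11.5],"claw":1},{"xyz":[0.92,0.05,0],"delta_rot":[0,0,-16.5],"claw":1},{"xyz":[1.17,0.02,0],"delta_rot":[0,0,-21.5],"claw":1},{"xyz":[1.17,0.02,0],"delta_rot":[0,0,-21.5],"claw":1}]'
cat > f.py <<'E'
import sys
from h import *
st=r.get_state(); R=Ro.from_euler('xyz',st["eef_rot"],degrees=True).as_matrix()
f=R.T@st["contact_force"]; P=st["tcp_pos"][:2]+.0175*R[:2,0]
A,b=((.5209,-.1733),90) if sys.argv[1]=="s" else ((.5165,-.2832),180)
d=P-A; rad=np.hypot(*d); th=(np.degrees(np.arctan2(d[1],d[0]))-b+2.27)%360
a=np.radians(b+90-2.27+th); Ft=-(st["contact_force"][:2]@[np.cos(a),np.sin(a)])
print("F tool",f.round(1),"Ft",round(Ft,1),"th",round(th,1),"rad",rad.round(4))
lim=float(sys.argv[2]) if len(sys.argv)>2 else 99
sys.exit(1 if max(Ft,-f[0])>lim else 0)
E
python3 f.py s; python3 p.py s 56,0 58,0 60,0 62,0 64,0 66,0 68,0 70,0
```

```text
time_s: 5.4
tcp_pos: [0.4639, -0.1076, 0.0751]
eef_rot: [180.0, -0.0, -127.3]
contact_force: [0.9, -0.7, -0.9]
gripper_width: 0.0004
gripper_force: 0.4
F tool [-0.  -1.1  0.9] Ft 0.0 th 54.8 rad 0.0851
56,0 xyz [0.06 0.01 0.07] rot -1.0 C [ 0.463 -0.109  0.073]
58,0 xyz [0.16 0.02 0.07] rot -3.0 C [ 0.461 -0.111  0.073]
60,0 xyz [0.26 0.04 0.07] rot -5.0 C [ 0.458 -0.113  0.073]
62,0 xyz [0.36 0.05 0.07] rot -7.0 C [ 0.456 -0.115  0.073]
64,0 xyz [0.46 0.05 0.07] rot -9.0 C [ 0.454 -0.118  0.073]
66,0 xyz [0.56 0.06 0.07] rot -11.0 C [ 0.452 -0.12   0.073]
68,0 xyz [0.66 0.05 0.07] rot -13.0 C [ 0.451 -0.122  0.073]
70,0 xyz [0.76 0.05 0.07] rot -15.0 C [ 0.449 -0.125  0.073]
```

```bash
python3 -m crank '[{"xyz":[0.13,0.02,0],"delta_rot":[0,0,-2.5],"claw":1},{"xyz":[0.23,0.04,0],"delta_rot":[0,0,-4.5],"claw":1},{"xyz":[0.23,0.04,0],"delta_rot":[0,0,-4.5],"claw":1}]' && python3 f.py s 6.5 &&
python3 -m crank '[{"xyz":[0.03,0.005,0],"delta_rot":[0,0,-0.5],"claw":1},{"xyz":[0.05,0.007,0],"delta_rot":[0,0,-1],"claw":1}]' >/dev/null && python3 f.py s 6.5 &&
python3 -m crank '[{"xyz":[0.03,0.005,0],"delta_rot":[0,0,-0.5],"claw":1},{"xyz":[0.05,0.007,0],"delta_rot":[0,0,-1],"claw":1}]' >/dev/null && python3 f.py s 6.5 &&
python3 -m crank '[{"xyz":[0.03,0.005,0],"delta_rot":[0,0,-0.5],"claw":1},{"xyz":[0.05,0.007,0],"delta_rot":[0,0,-1],"claw":1}]' >/dev/null && python3 f.py s 6.5 &&
python3 -m crank '[{"xyz":[0.03,0.005,0],"delta_rot":[0,0,-0.5],"claw":1},{"xyz":[0.05,0.007,0],"delta_rot":[0,0,-1],"claw":1}]' >/dev/null && python3 f.py s 6.5 &&
python3 -m crank '[{"xyz":[0.03,0.005,0],"delta_rot":[0,0,-0.5],"claw":1},{"xyz":[0.05,0.007,0],"delta_rot":[0,0,-1],"claw":1}]' >/dev/null && python3 f.py s 6.5
```

```text
time_s: 5.78
tcp_pos: [0.4594, -0.112, 0.0751]
eef_rot: [-180.0, 0.0, -122.8]
contact_force: [2.1, 1.9, -0.4]
gripper_width: 0.0002
gripper_force: 1.1
F tool [-2.8 -0.7  0.4] Ft 2.8 th 59.0 rad 0.0849
F tool [-3.2 -0.9 -0.1] Ft 3.3 th 59.9 rad 0.0848
F tool [-3.2  0.2  1.2] Ft 3.2 th 61.0 rad 0.0848
F tool [-3.1  0.4 -0.1] Ft 3.1 th 62.1 rad 0.0848
F tool [-3.4  1.1 -0.9] Ft 3.4 th 63.1 rad 0.0847
F tool [-4.   1.3 -0.5] Ft 4.0 th 64.2 rad 0.0847
```

```bash
python3 -m crank '[{"xyz":[0.03,0.005,0],"delta_rot":[0,0,-0.5],"claw":1},{"xyz":[0.05,0.008,0],"delta_rot":[0,0,-1],"claw":1}]' >/dev/null && python3 f.py s 6 &&
python3 -m crank '[{"xyz":[0.03,0.005,0],"delta_rot":[0,0,-0.5],"claw":1},{"xyz":[0.05,0.008,0],"delta_rot":[0,0,-1],"claw":1}]' >/dev/null && python3 f.py s 6 &&
python3 -m crank '[{"xyz":[0.03,0.005,0],"delta_rot":[0,0,-0.5],"claw":1},{"xyz":[0.05,0.008,0],"delta_rot":[0,0,-1],"claw":1}]' >/dev/null && python3 f.py s 6 &&
python3 -m crank '[{"xyz":[0.03,0.005,0],"delta_rot":[0,0,-0.5],"claw":1},{"xyz":[0.05,0.008,0],"delta_rot":[0,0,-1],"claw":1}]' >/dev/null && python3 f.py s 6 &&
python3 -m crank '[{"xyz":[0.03,0.005,0],"delta_rot":[0,0,-0.5],"claw":1},{"xyz":[0.05,0.008,0],"delta_rot":[0,0,-1],"claw":1}]' >/dev/null && python3 f.py s 6 &&
python3 -m crank '[{"xyz":[0.03,0.005,0],"delta_rot":[0,0,-0.5],"claw":1},{"xyz":[0.05,0.008,0],"delta_rot":[0,0,-1],"claw":1}]' >/dev/null && python3 f.py s 6 &&
python3 -m crank '[{"xyz":[0.03,0.005,0],"delta_rot":[0,0,-0.5],"claw":1},{"xyz":[0.05,0.008,0],"delta_rot":[0,0,-1],"claw":1}]' >/dev/null && python3 f.py s 6 &&
python3 -m crank '[{"xyz":[0.03,0.005,0],"delta_rot":[0,0,-0.5],"claw":1},{"xyz":[0.05,0.008,0],"delta_rot":[0,0,-1],"claw":1}]' >/dev/null && python3 f.py s 6 &&
python3 -m crank '[{"xyz":[0.03,0.005,0],"delta_rot":[0,0,-0.5],"claw":1},{"xyz":[0.05,0.008,0],"delta_rot":[0,0,-1],"claw":1}]' >/dev/null && python3 f.py s 6 &&
python3 -m crank '[{"xyz":[0.03,0.005,0],"delta_rot":[0,0,-0.5],"claw":1},{"xyz":[0.05,0.008,0],"delta_rot":[0,0,-1],"claw":1}]' >/dev/null && python3 f.py s 6 &&
python3 -m crank '[{"xyz":[0.03,0.005,0],"delta_rot":[0,0,-0.5],"claw":1},{"xyz":[0.05,0.008,0],"delta_rot":[0,0,-1],"claw":1}]' >/dev/null && python3 f.py s 6 &&
python3 -m crank '[{"xyz":[0.03,0.005,0],"delta_rot":[0,0,-0.5],"claw":1},{"xyz":[0.05,0.008,0],"delta_rot":[0,0,-1],"claw":1}]' >/dev/null && python3 f.py s 6
```

```text
F tool [-3.6  2.  -0.1] Ft 3.5 th 65.2 rad 0.0847
F tool [-3.6  2.   0.4] Ft 3.6 th 66.2 rad 0.0846
F tool [-3.5  1.9 -1. ] Ft 3.5 th 67.2 rad 0.0845
F tool [-4.1  1.8 -1.1] Ft 4.1 th 68.2 rad 0.0845
F tool [-3.6  3.2 -0.4] Ft 3.6 th 69.2 rad 0.0844
F tool [-3.5  3.6 -1. ] Ft 3.5 th 70.3 rad 0.0844
F tool [-3.4  4.2 -1.1] Ft 3.3 th 71.3 rad 0.0843
F tool [-2.7  3.8 -0.5] Ft 2.7 th 72.3 rad 0.0843
F tool [-3.5  3.9 -0.3] Ft 3.5 th 73.3 rad 0.0842
F tool [-3.9  4.4 -1. ] Ft 3.9 th 74.4 rad 0.0842
F tool [-3.7  3.3 -0.9] Ft 3.7 th 75.4 rad 0.0842
F tool [-3.6  3.3 -1.6] Ft 3.5 th 76.4 rad 0.0842
```

```bash
python3 -m crank '[{"xyz":[0.03,0.015,0],"delta_rot":[0,0,-0.5],"claw":1},{"xyz":[0.05,0.02,0],"delta_rot":[0,0,-1],"claw":1}]' >/dev/null && python3 f.py s 6 &&
python3 -m crank '[{"xyz":[0.03,0.008,0],"delta_rot":[0,0,-0.5],"claw":1},{"xyz":[0.05,0.012,0],"delta_rot":[0,0,-1],"claw":1}]' >/dev/null && python3 f.py s 6 &&
python3 -m crank '[{"xyz":[0.03,0.008,0],"delta_rot":[0,0,-0.5],"claw":1},{"xyz":[0.05,0.012,0],"delta_rot":[0,0,-1],"claw":1}]' >/dev/null && python3 f.py s 6 &&
python3 -m crank '[{"xyz":[0.03,0.008,0],"delta_rot":[0,0,-0.5],"claw":1},{"xyz":[0.05,0.012,0],"delta_rot":[0,0,-1],"claw":1}]' >/dev/null && python3 f.py s 6 &&
python3 -m crank '[{"xyz":[0.03,0.008,0],"delta_rot":[0,0,-0.5],"claw":1},{"xyz":[0.05,0.012,0],"delta_rot":[0,0,-1],"claw":1}]' >/dev/null && python3 f.py s 6 &&
python3 -m crank '[{"xyz":[0.03,0.008,0],"delta_rot":[0,0,-0.5],"claw":1},{"xyz":[0.05,0.012,0],"delta_rot":[0,0,-1],"claw":1}]' >/dev/null && python3 f.py s 6 &&
python3 -m crank '[{"xyz":[0.03,0.008,0],"delta_rot":[0,0,-0.5],"claw":1},{"xyz":[0.05,0.012,0],"delta_rot":[0,0,-1],"claw":1}]' >/dev/null && python3 f.py s 6 &&
python3 -m crank '[{"xyz":[0.03,0.008,0],"delta_rot":[0,0,-0.5],"claw":1},{"xyz":[0.05,0.012,0],"delta_rot":[0,0,-1],"claw":1}]' >/dev/null && python3 f.py s 6 &&
python3 -m crank '[{"xyz":[0.03,0.008,0],"delta_rot":[0,0,-0.5],"claw":1},{"xyz":[0.05,0.012,0],"delta_rot":[0,0,-1],"claw":1}]' >/dev/null && python3 f.py s 6 &&
python3 -m crank '[{"xyz":[0.03,0.008,0],"delta_rot":[0,0,-0.5],"claw":1},{"xyz":[0.05,0.012,0],"delta_rot":[0,0,-1],"claw":1}]' >/dev/null && python3 f.py s 6 &&
python3 -m crank '[{"xyz":[0.03,0.008,0],"delta_rot":[0,0,-0.5],"claw":1},{"xyz":[0.05,0.012,0],"delta_rot":[0,0,-1],"claw":1}]' >/dev/null && python3 f.py s 6 &&
python3 -m crank '[{"xyz":[0.03,0.008,0],"delta_rot":[0,0,-0.5],"claw":1},{"xyz":[0.05,0.012,0],"delta_rot":[0,0,-1],"claw":1}]' >/dev/null && python3 f.py s 6 &&
python3 -m crank '[{"xyz":[0.03,0.008,0],"delta_rot":[0,0,-0.5],"claw":1},{"xyz":[0.05,0.012,0],"delta_rot":[0,0,-1],"claw":1}]' >/dev/null && python3 f.py s 6 &&
python3 -m crank '[{"xyz":[0.03,0.008,0],"delta_rot":[0,0,-0.5],"claw":1},{"xyz":[0.05,0.012,0],"delta_rot":[0,0,-1],"claw":1}]' >/dev/null && python3 f.py s 6
```

```text
F tool [-3.   2.   0.5] Ft 3.0 th 77.4 rad 0.0841
F tool [-2.9  2.7  0.2] Ft 2.9 th 78.4 rad 0.0841
F tool [-3.5  1.5  2.1] Ft 3.5 th 79.4 rad 0.0841
F tool [-3.1  0.9  0.6] Ft 3.1 th 80.4 rad 0.0841
F tool [-3.9  1.3  0.5] Ft 3.9 th 81.4 rad 0.0842
F tool [-3.3  0.   1.4] Ft 3.3 th 82.4 rad 0.0842
F tool [-4.1 -0.6  1. ] Ft 4.1 th 83.4 rad 0.0842
F tool [-2.9 -0.9  1.8] Ft 2.9 th 84.4 rad 0.0842
F tool [-1.7 -1.8  1.4] Ft 1.7 th 85.5 rad 0.0843
F tool [-3.3 -4.1  1.9] Ft 3.3 th 86.5 rad 0.0844
F tool [-3.1 -3.8  2.3] Ft 3.1 th 87.5 rad 0.0844
F tool [-3.2 -4.3  1.5] Ft 3.2 th 88.5 rad 0.0844
F tool [-3.1 -4.2  2.3] Ft 3.1 th 89.5 rad 0.0844
F tool [-2.4 -4.5  1.9] Ft 2.4 th 90.5 rad 0.0844
```

```bash
python3 -m crank '[{"xyz":[0.03,-0.02,0],"delta_rot":[0,0,-0.5],"claw":1},{"xyz":[0.05,-0.02,0],"delta_rot":[0,0,-1],"claw":1}]' >/dev/null && python3 f.py s 6 &&
python3 -m crank '[{"xyz":[0.03,0.005,0],"delta_rot":[0,0,-0.5],"claw":1},{"xyz":[0.05,0.007,0],"delta_rot":[0,0,-1],"claw":1}]' >/dev/null && python3 f.py s 6 &&
python3 -m crank '[{"xyz":[0.03,0.005,0],"delta_rot":[0,0,-0.5],"claw":1},{"xyz":[0.05,0.007,0],"delta_rot":[0,0,-1],"claw":1}]' >/dev/null && python3 f.py s 6 &&
python3 -m crank '[{"xyz":[0.03,0.005,0],"delta_rot":[0,0,-0.5],"claw":1},{"xyz":[0.05,0.007,0],"delta_rot":[0,0,-1],"claw":1}]' >/dev/null && python3 f.py s 6 &&
python3 -m crank '[{"xyz":[0.03,0.005,0],"delta_rot":[0,0,-0.5],"claw":1},{"xyz":[0.05,0.007,0],"delta_rot":[0,0,-1],"claw":1}]' >/dev/null && python3 f.py s 6 &&
python3 -m crank '[{"xyz":[0.03,0.005,0],"delta_rot":[0,0,-0.5],"claw":1},{"xyz":[0.05,0.007,0],"delta_rot":[0,0,-1],"claw":1}]' >/dev/null && python3 f.py s 6 &&
python3 -m crank '[{"xyz":[0.03,0.005,0],"delta_rot":[0,0,-0.5],"claw":1},{"xyz":[0.05,0.007,0],"delta_rot":[0,0,-1],"claw":1}]' >/dev/null && python3 f.py s 6 &&
python3 -m crank '[{"xyz":[0.03,0.005,0],"delta_rot":[0,0,-0.5],"claw":1},{"xyz":[0.05,0.008,0],"delta_rot":[0,0,-1],"claw":1}]' >/dev/null && python3 f.py s 6 &&
python3 -m crank '[{"xyz":[0.03,0.005,0],"delta_rot":[0,0,-0.5],"claw":1},{"xyz":[0.05,0.008,0],"delta_rot":[0,0,-1],"claw":1}]' >/dev/null && python3 f.py s 6 &&
python3 -m crank '[{"xyz":[0.03,0.005,0],"delta_rot":[0,0,-0.5],"claw":1},{"xyz":[0.05,0.008,0],"delta_rot":[0,0,-1],"claw":1}]' >/dev/null && python3 f.py s 6 &&
python3 -m crank '[{"xyz":[0.03,0.005,0],"delta_rot":[0,0,-0.5],"claw":1},{"xyz":[0.05,0.008,0],"delta_rot":[0,0,-1],"claw":1}]' >/dev/null && python3 f.py s 6 &&
python3 -m crank '[{"xyz":[0.03,0.005,0],"delta_rot":[0,0,-0.5],"claw":1},{"xyz":[0.05,0.008,0],"delta_rot":[0,0,-1],"claw":1}]' >/dev/null && python3 f.py s 6 &&
python3 -m crank '[{"xyz":[0.03,0.005,0],"delta_rot":[0,0,-0.5],"claw":1},{"xyz":[0.05,0.008,0],"delta_rot":[0,0,-1],"claw":1}]' >/dev/null && python3 f.py s 6 &&
python3 -m crank '[{"xyz":[0.03,0.005,0],"delta_rot":[0,0,-0.5],"claw":1},{"xyz":[0.05,0.008,0],"delta_rot":[0,0,-1],"claw":1}]' >/dev/null && python3 f.py s 6
```

```text
F tool [-3.3 -2.2 -1.5] Ft 3.3 th 91.6 rad 0.0843
F tool [-3.3 -2.  -0.6] Ft 3.3 th 92.6 rad 0.0842
F tool [-3.6 -1.  -1.5] Ft 3.6 th 93.6 rad 0.0842
F tool [-4.8 -0.8 -2.9] Ft 4.8 th 94.5 rad 0.0842
F tool [-7.9  1.1 -2.8] Ft 7.8 th 95.4 rad 0.0841
```

```bash
python3 -m crank '[{"xyz":[0.02,0,0],"delta_rot":[0,0,0],"claw":1},{"xyz":[0.03,0,0],"delta_rot":[0,0,0],"claw":1},{"xyz":[0.03,0,0],"delta_rot":[0,0,0],"claw":1}]'; python3 f.py s
```

```text
time_s: 15.15
tcp_pos: [0.4359, -0.1611, 0.0749]
eef_rot: [180.0, 0.0, -86.8]
contact_force: [-0.6, 7.8, 3.4]
gripper_width: 0.0004
gripper_force: 4.8
F tool [-7.8  0.1 -3.4] Ft 7.8 th 95.9 rad 0.0842
```

```bash
python3 -m crank '[{"xyz":[0.02,0,-0.03],"delta_rot":[0,0,0],"claw":1},{"xyz":[0.03,0,-0.03],"delta_rot":[0,0,0],"claw":1},{"xyz":[0.03,0,-0.03],"delta_rot":[0,0,0],"claw":1}]' >/dev/null; python3 f.py s 10.5 &&
python3 -m crank '[{"xyz":[0.02,0,0],"delta_rot":[0,0,0],"claw":1},{"xyz":[0.03,0,0],"delta_rot":[0,0,0],"claw":1},{"xyz":[0.03,0,0],"delta_rot":[0,0,0],"claw":1}]' >/dev/null; python3 f.py s
```

```text
F tool [-9.9 -2.6  3.3] Ft 9.9 th 96.3 rad 0.0843
F tool [-11.3  -2.1   3.6] Ft 11.2 th 96.8 rad 0.0843
```

```bash
python3 -m crank '[{"xyz":[-0.2,0,0],"delta_rot":[0,0,0],"claw":1},{"xyz":[-0.5,0,0],"delta_rot":[0,0,0],"claw":1},{"xyz":[-0.6,0,-0.8],"delta_rot":[0,0,0],"claw":1},{"xyz":[-0.6,0,-1.8],"delta_rot":[0,0,0],"claw":1},{"xyz":[-0.6,0,-1.8],"delta_rot":[0,0,0],"claw":1}]'; python3 p.py l -- 0,5.5 2>/dev/null || python3 p.py l 0,5.5
python3 - <<'E'
from h import *
cv2.imwrite("pics/b3.png",cv2.resize(cam("scene")["img"][110:270,250:430],(720,600)))
E
```

```text
time_s: 16.52
tcp_pos: [0.4367, -0.1454, 0.1321]
eef_rot: [-179.8, -0.0, -86.7]
contact_force: [-0.3, 0.3, -1.2]
gripper_width: 0.0005
gripper_force: 0.0
0,5.5 xyz [ 3.94 -0.13  1.97] rot 0.1 C [ 0.448 -0.263  0.073]
```

View pics/b3.png

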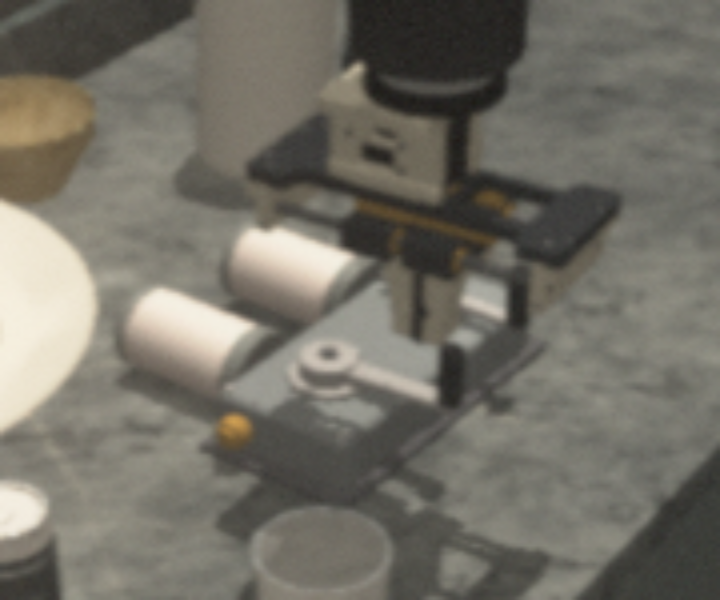

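The picture shows the shut-off lever lying along the block's −x with its post at crop (453,375). The gripper is clear above it, and the selector post at (518,297) hasn't moved. Next I'll move to the selector.

```bash
python3 -m crank '[{"xyz":[1.2,0,0],"delta_rot":[0,0,0],"claw":1},{"xyz":[2.4,-0.1,0],"delta_rot":[0,0,0],"claw":1},{"xyz":[3.4,-0.13,0],"delta_rot":[0,0,0],"claw":1},{"xyz":[3.6,-0.13,0],"delta_rot":[0,0,0],"claw":1},{"xyz":[3.6,-0.13,0.8],"delta_rot":[0,0,0],"claw":1},{"xyz":[3.6,-0.13,1.6],"delta_rot":[0,0,0],"claw":1},{"xyz":[3.6,-0.13,1.93],"delta_rot":[0,0,0],"claw":1},{"xyz":[3.6,-0.13,1.93],"delta_rot":[0,0,0],"claw":1}]'; python3 p.py l 0,5.5 5,2 10,0 15,0 20,0 25,0 30,0 35,0 40,0
```

```text
time_s: 17.58
tcp_pos: [0.4449, -0.2526, 0.0715]
eef_rot: [179.9, 0.0, -86.7]
contact_force: [0.9, -1.0, 0.2]
gripper_width: 0.0005
gripper_force: 0.0
0,5.5 xyz [ 0.35 -0.07 -0.05] rot 0.0 C [ 0.448 -0.263  0.073]
5,2 xyz [ 0.55 -0.04 -0.05] rot -1.5 C [ 0.447 -0.269  0.073]
10,0 xyz [ 0.75 -0.02 -0.05] rot -4.5 C [ 0.447 -0.275  0.073]
15,0 xyz [ 0.95  0.01 -0.05] rot -9.5 C [ 0.446 -0.281  0.073]
20,0 xyz [ 1.15  0.02 -0.05] rot -14.5 C [ 0.446 -0.287  0.073]
25,0 xyz [ 1.36  0.01 -0.05] rot -19.5 C [ 0.447 -0.293  0.073]
30,0 xyz [ 1.56 -0.02 -0.05] rot -24.5 C [ 0.448 -0.299  0.073]
35,0 xyz [ 1.76 -0.06 -0.05] rot -29.5 C [ 0.45  -0.305  0.073]
40,0 xyz [ 1.95 -0.13 -0.05] rot -34.5 C [ 0.452 -0.311  0.073]
```

```bash
python3 -m crank '[{"xyz":[0.2,-0.05,-0.05],"delta_rot":[0,0,0],"claw":1},{"xyz":[0.35,-0.05,-0.05],"delta_rot":[0,0,0],"claw":1},{"xyz":[0.45,-0.05,-0.05],"delta_rot":[0,0,-1],"claw":1},{"xyz":[0.55,-0.04,-0.05],"delta_rot":[0,0,-1.5],"claw":1},{"xyz":[0.65,-0.03,-0.05],"delta_rot":[0,0,-3],"claw":1},{"xyz":[0.75,-0.02,-0.05],"delta_rot":[0,0,-4.5],"claw":1},{"xyz":[0.85,0,-0.05],"delta_rot":[0,0,-7],"claw":1},{"xyz":[0.85,0,-0.05],"delta_rot":[0,0,-7],"claw":1}]' >/dev/null; python3 f.py l 7 && 
python3 -m crank '[{"xyz":[0.03,0.002,0],"delta_rot":[0,0,-0.7],"claw":1},{"xyz":[0.06,0.005,0],"delta_rot":[0,0,-1.5],"claw":1}]' >/dev/null; python3 f.py l 7 &&
python3 -m crank '[{"xyz":[0.03,0.002,0],"delta_rot":[0,0,-0.7],"claw":1},{"xyz":[0.06,0.005,0],"delta_rot":[0,0,-1.5],"claw":1}]' >/dev/null && python3 f.py l 7 &&
python3 -m crank '[{"xyz":[0.03,0.002,0],"delta_rot":[0,0,-0.7],"claw":1},{"xyz":[0.06,0.005,0],"delta_rot":[0,0,-1.5],"claw":1}]' >/dev/null && python3 f.py l 7 &&
python3 -m crank '[{"xyz":[0.03,0.002,0],"delta_rot":[0,0,-0.7],"claw":1},{"xyz":[0.06,0.005,0],"delta_rot":[0,0,-1.5],"claw":1}]' >/dev/null && python3 f.py l 7 &&
python3 -m crank '[{"xyz":[0.03,0.002,0],"delta_rot":[0,0,-0.7],"claw":1},{"xyz":[0.06,0.005,0],"delta_rot":[0,0,-1.5],"claw":1}]' >/dev/null && python3 f.py l 7 &&
python3 -m crank '[{"xyz":[0.03,0.002,0],"delta_rot":[0,0,-0.7],"claw":1},{"xyz":[0.06,0.005,0],"delta_rot":[0,0,-1.5],"claw":1}]' >/dev/null && python3 f.py l 7 && python3 p.py l 30,0 35,0 40,0 45,0 50,0 55,0 60,0
```

```text
F tool [-2.1 -1.2 -1.6] Ft 2.0 th 13.2 rad 0.0674
F tool [-4.3 -1.3 -2.8] Ft 4.3 th 14.4 rad 0.0673
F tool [-3.8 -1.2 -3.1] Ft 3.8 th 16.0 rad 0.0673
F tool [-2.9 -1.  -3. ] Ft 2.9 th 17.5 rad 0.0671
F tool [-3.6  0.1 -1.9] Ft 3.6 th 19.0 rad 0.0669
F tool [-3.6  0.7 -1.2] Ft 3.6 th 20.5 rad 0.0667
F tool [-3.6  1.8 -1.7] Ft 3.6 th 22.0 rad 0.0666
30,0 xyz [0.32 0.11 0.01] rot -8.4 C [ 0.448 -0.299  0.073]
35,0 xyz [0.53 0.12 0.01] rot -13.4 C [ 0.45  -0.305  0.073]
40,0 xyz [0.73 0.11 0.01] rot -18.4 C [ 0.452 -0.311  0.073]
45,0 xyz [0.93 0.09 0.01] rot -23.4 C [ 0.455 -0.316  0.073]
50,0 xyz [1.13 0.05 0.01] rot -28.4 C [ 0.458 -0.322  0.073]
55,0 xyz [ 1.33 -0.01  0.01] rot -33.4 C [ 0.461 -0.327  0.073]
60,0 xyz [ 1.52 -0.08  0.01] rot -38.4 C [ 0.465 -0.331  0.073]
```

```bash
python3 -m crank '[{"xyz":[0.1,0.04,0],"delta_rot":[0,0,-2.5],"claw":1},{"xyz":[0.2,0.07,0],"delta_rot":[0,0,-5],"claw":1},{"xyz":[0.32,0.1,0],"delta_rot":[0,0,-8],"claw":1},{"xyz":[0.32,0.1,0],"delta_rot":[0,0,-8],"claw":1}]' >/dev/null; python3 f.py l 8 && 
python3 -m crank '[{"xyz":[0.1,0.02,0],"delta_rot":[0,0,-2.5],"claw":1},{"xyz":[0.2,0.03,0],"delta_rot":[0,0,-5],"claw":1},{"xyz":[0.3,0.03,0],"delta_rot":[0,0,-7.5],"claw":1},{"xyz":[0.4,0.03,0],"delta_rot":[0,0,-10],"claw":1},{"xyz":[0.4,0.03,0],"delta_rot":[0,0,-10],"claw":1}]' >/dev/null; python3 f.py l 8 && 
python3 -m crank '[{"xyz":[0.1,0.02,0],"delta_rot":[0,0,-2.5],"claw":1},{"xyz":[0.2,0.03,0],"delta_rot":[0,0,-5],"claw":1},{"xyz":[0.3,0.03,0],"delta_rot":[0,0,-7.5],"claw":1},{"xyz":[0.4,0.03,0],"delta_rot":[0,0,-10],"claw":1},{"xyz":[0.4,0.03,0],"delta_rot":[0,0,-10],"claw":1}]' >/dev/null; python3 f.py l 8 && python3 p.py l 55,0 60,0 65,0 70,0 75,0 80,0 84,0
```

```text
F tool [-3.2 -1.5  0.3] Ft 3.2 th 30.5 rad 0.0669
F tool [-3.3 -0.3  0.7] Ft 3.3 th 40.5 rad 0.0667
F tool [-3.3  2.1 -0.1] Ft 3.4 th 50.4 rad 0.0663
55,0 xyz [0.19 0.1  0.01] rot -5.6 C [ 0.461 -0.327  0.073]
60,0 xyz [0.39 0.13 0.01] rot -10.6 C [ 0.465 -0.331  0.073]
65,0 xyz [0.59 0.13 0.01] rot -15.6 C [ 0.47  -0.336  0.073]
70,0 xyz [0.8  0.12 0.01] rot -20.6 C [ 0.475 -0.339  0.073]
75,0 xyz [1.   0.09 0.01] rot -25.6 C [ 0.48  -0.343  0.073]
80,0 xyz [1.2  0.04 0.01] rot -30.6 C [ 0.485 -0.346  0.073]
84,0 xyz [ 1.35 -0.01  0.01] rot -34.6 C [ 0.489 -0.348  0.073]
```

```bash
python3 -m crank '[{"xyz":[0.1,0.06,0],"delta_rot":[0,0,-2.5],"claw":1},{"xyz":[0.2,0.1,0],"delta_rot":[0,0,-5.5],"claw":1},{"xyz":[0.3,0.12,0],"delta_rot":[0,0,-8],"claw":1},{"xyz":[0.4,0.13,0],"delta_rot":[0,0,-10.5],"claw":1},{"xyz":[0.4,0.13,0],"delta_rot":[0,0,-10.5],"claw":1}]' >/dev/null; python3 f.py l 8 && 
python3 -m crank '[{"xyz":[0.1,0.02,0],"delta_rot":[0,0,-2.5],"claw":1},{"xyz":[0.2,0.04,0],"delta_rot":[0,0,-5],"claw":1},{"xyz":[0.3,0.05,0],"delta_rot":[0,0,-7.5],"claw":1},{"xyz":[0.4,0.05,0],"delta_rot":[0,0,-10],"claw":1},{"xyz":[0.4,0.05,0],"delta_rot":[0,0,-10],"claw":1}]' >/dev/null; python3 f.py l 8 && 
python3 -m crank '[{"xyz":[0.1,0.02,0],"delta_rot":[0,0,-2.5],"claw":1},{"xyz":[0.2,0.04,0],"delta_rot":[0,0,-5],"claw":1},{"xyz":[0.3,0.05,0],"delta_rot":[0,0,-7.5],"claw":1},{"xyz":[0.4,0.05,0],"delta_rot":[0,0,-10],"claw":1},{"xyz":[0.4,0.05,0],"delta_rot":[0,0,-10],"claw":1}]' >/dev/null; python3 f.py l 8 && 
python3 -m crank '[{"xyz":[0.05,0.01,0],"delta_rot":[0,0,-1.2],"claw":1},{"xyz":[0.1,0.02,0],"delta_rot":[0,0,-2.5],"claw":1},{"xyz":[0.1,0.02,0],"delta_rot":[0,0,-2.5],"claw":1}]' >/dev/null; python3 f.py l 7 &&
python3 -m crank '[{"xyz":[0.03,0.01,0],"delta_rot":[0,0,-0.7],"claw":1},{"xyz":[0.06,0.01,0],"delta_rot":[0,0,-1.5],"claw":1},{"xyz":[0.06,0.01,0],"delta_rot":[0,0,-1.5],"claw":1}]' >/dev/null; python3 f.py l 7
```

```text
F tool [-1.8 -4.4  0.4] Ft 1.7 th 61.0 rad 0.0669
F tool [-2.6 -3.9 -0.1] Ft 2.5 th 70.8 rad 0.067
F tool [-2.7 -3.1  0.4] Ft 2.7 th 80.7 rad 0.067
F tool [-3.7 -0.8  0.4] Ft 3.7 th 83.4 rad 0.0669
F tool [-4.6  0.5  0.5] Ft 4.6 th 85.0 rad 0.0669
```

```bash
python3 -m crank '[{"xyz":[0.03,0,0],"delta_rot":[0,0,-0.7],"claw":1},{"xyz":[0.05,0,0],"delta_rot":[0,0,-1.2],"claw":1},{"xyz":[0.05,0,0],"delta_rot":[0,0,-1.2],"claw":1}]' >/dev/null; python3 f.py l 6.5 &&
python3 -m crank '[{"xyz":[0.03,0,0],"delta_rot":[0,0,-0.7],"claw":1},{"xyz":[0.05,0,0],"delta_rot":[0,0,-1.2],"claw":1},{"xyz":[0.05,0,0],"delta_rot":[0,0,-1.2],"claw":1}]' >/dev/null; python3 f.py l 6.5 && 
python3 -m crank '[{"xyz":[0.03,0,0],"delta_rot":[0,0,-0.7],"claw":1},{"xyz":[0.05,0,0],"delta_rot":[0,0,-1.2],"claw":1},{"xyz":[0.05,0,0],"delta_rot":[0,0,-1.2],"claw":1}]' >/dev/null; python3 f.py l 6.5
```

```text
F tool [-4.7  2.6  0.7] Ft 4.7 th 86.4 rad 0.0668
F tool [-4.   5.   1.9] Ft 4.1 th 87.7 rad 0.0666
F tool [-4.2  5.6  1.4] Ft 4.3 th 89.1 rad 0.0665
```

```bash
python3 -m crank '[{"xyz":[-0.15,0.05,0],"delta_rot":[0,0,0],"claw":1},{"xyz":[-0.5,0.05,0],"delta_rot":[0,0,0],"claw":1},{"xyz":[-0.6,0.05,-1],"delta_rot":[0,0,0],"claw":1},{"xyz":[-0.6,0.05,-2.5],"delta_rot":[0,0,0],"claw":1},{"xyz":[-1.6,0,-4],"delta_rot":[0,0,0],"claw":1},{"xyz":[-2.5,0,-5],"delta_rot":[0,0,0],"claw":1},{"xyz":[-2.5,0,-5],"delta_rot":[0,0,0],"claw":1},{"xyz":[-2.5,0,-5],"delta_rot":[0,0,0],"claw":1}]'
python3 - <<'E'
from h import *
s=cam("scene")
cv2.imwrite("pics/b4.png",cv2.resize(s["img"][110:350,170:430],(650,600)))
B=np.array([.5165,-.2832])
for t in(70,80,85,90):
    d=np.radians(177.7+t);print(t,((proj(s,[[*(B+.068*np.array([np.cos(d),np.sin(d)])),.104]])-[170,110])*2.5).round())
E
```

```text
time_s: 26.58
tcp_pos: [0.4206, -0.3411, 0.2236]
eef_rot: [-180.0, -0.1, -4.7]
contact_force: [0.5, 0.2, -0.0]
gripper_width: 0.0006
gripper_force: 0.0
70 [[523. 140.]]
80 [[515. 135.]]
85 [[511. 133.]]
90 [[506. 131.]]
```

View pics/b4.png

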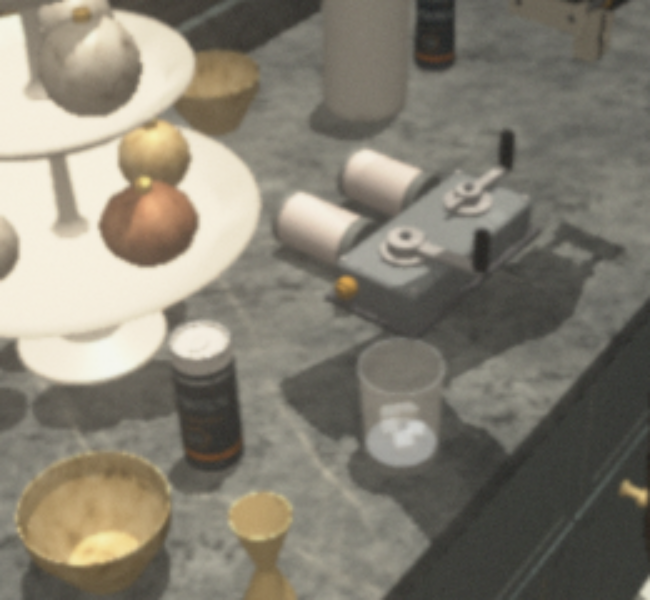

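The selector post top is at crop (507,132), which matches about 89°. The shut-off is still home with its post at (482,250), and the bystanders haven't moved, so I'll hand in.

```bash
python3 -c "
from plant import job
print(job.close_job())"
```

```text
the job is handed in; nothing more can be done
None
```

The job is handed in, with no verdict returned: the shut-off went home against its stop at about 96° (11 N), the selector was swung to about 89°, the arm was clear, nothing standing nearby had visibly moved, and it took about 27 s.

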